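Sort tested modules, box up the good ones and tighten the lid crosswise

ROBOT

A 6-joint arm with a two-finger parallel gripper is mounted at the origin on a cart in front of the work surface, level with it; the furniture and walls round the work are solid. World frame = base frame: x ahead of the robot, y to its left, z up, the work surface at z = 0. Lengths are in m, angles in rad, forces in N, time in s.
With the tool pointing down it reaches from about 0.425 to 0.95 m from the base axis. Payload 3.5 kg.
Tool frame: the origin (TCP) lies midway between the tips of the shut fingers; the grasp point (between the pads) lies 19 mm behind it; z points along the fingers, y is the line along which they close (so a half turn about z gives the same grasp; the last joint's range is limited). The gripper opens to 85 mm and grips with 20 to 120 N. Pads are 22 mm wide; open, the fingers measure 114 mm over their backs; the gripper's body (76 mm by 85 mm) begins 54 mm behind the grasp point. The pads swing forward as they close: fully open they stand 13 mm farther back than shut.
Start: joints at [-1.359, 0.286, 1.577, -0, 1.279, -0.15], TCP at [0.239, -0.631, 0.231] pointing down, gripper open.
Joint ranges: [-2.77, 2.77], [-0.9, 2.22], [0.21, 2.48], [-1.53, 4.67], [0.24, 2.81], [-2.84, 2.84]. Speed limits (rad/s): [2.79, 2.79, 3.14, 3.14, 3.14, 3.14].

INTERFACE

Orientations are given as a unit quaternion [x, y, z, w].
In Python, from plant import get_state, read_camera, ctrl gives the robot as it stands.
- The arm moves only by the shell command python3 -m crank 'ROWS' [FORCE]. ROWS is JSON, a list of rows, each a list of 3 entries, a list of its own where there are three numbers: the shift along the tool's x, y, z in mm, then the turn about the tool's z in degrees, then the closure in counts, from 0 (fully open) to 255 (shut). In form: [[[tx, ty, tz], yaw, claw], ...]. A call has 1 to 10 rows; each row is the pose to reach, as a shift and turn from the pose commanded when the call began, along the tool's axes at that moment; what a row does not reach only later rows make up. A row lasts 1/10 s, in which the tool goes at most 50 mm and 8.59 degrees, less where a joint would pass 70% of its speed; a pose out of reach is approached as far as the arm can. A call with a gripper value outside its range is refused whole. The fingers move at their own pace and stop on an object; FORCE is the grip in N (left out, the last holds). Time passes only in rows, so rows that repeat a pose let the fingers close. It gives the time, the measured TCP pose, the force, the opening and the grip force at its end, in the units of the state.
- get_state(): the state, without advancing time (a new reading comes with each control period).
- read_camera(name): name is "scene" or "top" or "wrist"; returns a dict with "frame" (420x560x3 uint8, blue, green, red), "range_z" (420x560 float32, m along the optical axis (not along the pixel's ray), 0 where there is no reading), "vfov" (degrees; the focal length in pixels is half the picture's height over the tangent of half this angle, whatever the lens; pixels are square), "cx", "cy" (the principal point, pixels), "origin" and "orientation" of the camera in the world. Camera axes: x right, y down, z forward; pixel columns grow to the right and rows downward; lengths in m; the calibration is good to about 2 mm. A picture is of the moment at which its call begins.
- ctrl.sign_off(): hands the job in; it is judged then, once.
The state is a dict: "time": time; "qpos": joint angles; "dq": joint speeds; "joint_efforts": joint torques, N m; "eef_pos": TCP position; "tcp_rot": TCP orientation; "contact_force": force on the tool from outside, world axes, zero at the start; "wrist_torque": the same for the moment, N m; "opening": opening from 0.0 (shut) to 1.0 (fully open); "finger_force": force on a finger pad.
Only numpy, scipy, OpenCV 4.12 (cv2) and the standard library are available. Lean on these libraries where they do the work, as an engineer would, in place of code of your own. Each camera call takes 0.05 s, during which the arm holds its last target. There are 200 camera calls.

TASK

Put every module with a round tag into its own nest in the clamp box, lying flat, and every module with a bar tag flat into the reject tray, then, once the passed ones are in, close the lid. With the key, and never with the fingers, turn the four lid fasteners clockwise in cross order (one, then its diagonal opposite, then the other two), a first pass of all four to about half way, and then a second pass, again crosswise, until all are home at their stops. Stand the key upright back on its pad, and do not tip the coffee cup.

Things in the scene. Friction and masses are not known exactly. Their poses are not given: they have to be found in the camera images.
- clamp_box: the clamp box: a grey open metal box fixed to the desk, 110 (its x) x 228 (its y) x 38 mm high, walls 8 mm, floor 6 mm thick; origin at the centre of its underside, x away from the robot, y to the left, z up. It stands at a different place and yaw each time. On its floor, low white ribs 8 mm high bound three identical nests in a row along y.
- lid (a joint): lid angle: 0 closed, 1.75 open stop. The lid is an 8 mm aluminium plate, 110 x 228 mm, hinged on the far rim of the box (axis along the box's y at box x = +55, z = 38 mm); it opens upward and away from the robot. Once pushed past upright (below 1.5) it sinks shut by itself on its damped hinge in about 3 s; it takes under 5 N to push.
- lid_edge (a point): middle of the lid's free edge (half way through its thickness), 110 mm from the hinge axis
- reject_tray: the reject tray: a flat steel tray fixed to the desk, 90 (x) x 166 (y) x 12 mm high, walls and floor 4 mm, one wall across its middle making two open nests (centres at its y = +-41 mm, each 82 x 77 mm); origin at the centre of its underside. A bar-tag module may lie in either.
- key_pad: thin square black rubber pad fixed to the desk, 85 x 85 x 4 mm, where the key stands; origin at the centre of its underside
- key: steel fastener key, 0.2 kg, 76 mm tall, upright on the pad; origin: centre of its underside. Bottom: two prongs 34 mm long, 11 thick, 18 deep, between them a 14 mm slot along its x; then a barrel of 37 mm diameter (z 18-38); on top a flat grip 42 mm along x, 14 thick along y (z 38-76): grip it across the 14 mm. The slot goes over a fastener's bar, with 0.2 rad free play each way.
- coffee_cup: patterned coffee cup, 78 mm wide, 68 mm high, a loose bystander; origin at the centre of its underside, z up
- nest_1 (a point): centre of the floor of a pass nest in the clamp box (box x = 0, y = -62 mm, z = 6 mm); the nest is 56 mm along the box's x by 44 mm along its y, 8 mm deep, its axes are the box's. A module lies in it with its long side along the box's x; beside it (along y) there is over 25 mm of clear space above the ribs for a finger
- nest_2 (a point): centre of the floor of a pass nest in the clamp box (box x = 0, y = 0 mm, z = 6 mm); the nest is 56 mm along the box's x by 44 mm along its y, 8 mm deep, its axes are the box's. A module lies in it with its long side along the box's x; beside it (along y) there is over 25 mm of clear space above the ribs for a finger
- nest_3 (a point): centre of the floor of a pass nest in the clamp box (box x = 0, y = 62 mm, z = 6 mm); the nest is 56 mm along the box's x by 44 mm along its y, 8 mm deep, its axes are the box's. A module lies in it with its long side along the box's x; beside it (along y) there is over 25 mm of clear space above the ribs for a finger
- turn_fl (a joint): turn of the front left lid fastener (quarter-turn): 0 slack, bar along the lid's x; grows clockwise seen from above the closed lid; 1.571 home at its stop, bar along the lid's y. It stays where it is left; turning it takes about 0.1 N m.
- head_fl: the bar-shaped head of the front left fastener, 26 mm long (its x), 9 mm thick, 12 mm high, on top of the lid near its front left corner as seen by the robot; origin at the foot of the bar on its turning axis, on the lid's upper face (46 mm above the box's underside when closed); a 22 mm washer, 2 mm thick, lies round its foot
- turn_fr (a joint): turn of the front right lid fastener (quarter-turn): 0 slack, bar along the lid's x; grows clockwise seen from above the closed lid; 1.571 home at its stop, bar along the lid's y. It stays where it is left; turning it takes about 0.1 N m.
- head_fr: the bar-shaped head of the front right fastener, 26 mm long (its x), 9 mm thick, 12 mm high, on top of the lid near its front right corner as seen by the robot; origin at the foot of the bar on its turning axis, on the lid's upper face (46 mm above the box's underside when closed); a 22 mm washer, 2 mm thick, lies round its foot
- turn_bl (a joint): turn of the back left lid fastener (quarter-turn): 0 slack, bar along the lid's x; grows clockwise seen from above the closed lid; 1.571 home at its stop, bar along the lid's y. It stays where it is left; turning it takes about 0.1 N m.
- head_bl: the bar-shaped head of the back left fastener, 26 mm long (its x), 9 mm thick, 12 mm high, on top of the lid near its back left corner as seen by the robot; origin at the foot of the bar on its turning axis, on the lid's upper face (46 mm above the box's underside when closed); a 22 mm washer, 2 mm thick, lies round its foot
- turn_br (a joint): turn of the back right lid fastener (quarter-turn): 0 slack, bar along the lid's x; grows clockwise seen from above the closed lid; 1.571 home at its stop, bar along the lid's y. It stays where it is left; turning it takes about 0.1 N m.
- head_br: the bar-shaped head of the back right fastener, 26 mm long (its x), 9 mm thick, 12 mm high, on top of the lid near its back right corner as seen by the robot; origin at the foot of the bar on its turning axis, on the lid's upper face (46 mm above the box's underside when closed); a 22 mm washer, 2 mm thick, lies round its foot
- round_1: black module, 44 (x) x 30 (y) x 26 mm high, 60 g, loose, with a white tag on top: a round white disc, 23 mm across: passed. Origin at the centre of its underside, z up; three brass stubs stick out 2 mm at its -x end. May be absent.
- round_2: black module, 44 (x) x 30 (y) x 26 mm high, 60 g, loose, with a white tag on top: a round white disc, 23 mm across: passed. Origin at the centre of its underside, z up; three brass stubs stick out 2 mm at its -x end. May be absent.
- round_3: black module, 44 (x) x 30 (y) x 26 mm high, 60 g, loose, with a white tag on top: a round white disc, 23 mm across: passed. Origin at the centre of its underside, z up; three brass stubs stick out 2 mm at its -x end. May be absent.
- bar_1: black module, 44 (x) x 30 (y) x 26 mm high, 60 g, loose, with a white tag on top: a long narrow white bar, 40 x 7 mm: reject. Origin at the centre of its underside, z up; three brass stubs stick out 2 mm at its -x end. May be absent.
- bar_2: black module, 44 (x) x 30 (y) x 26 mm high, 60 g, loose, with a white tag on top: a long narrow white bar, 40 x 7 mm: reject. Origin at the centre of its underside, z up; three brass stubs stick out 2 mm at its -x end. May be absent.

How it is judged:
On the way, in this order (a step that is already met when the one before it is completed fails the run):
1. all passed (round-tag) modules lie in nests of the clamp box, lid still open (((horizontal distance between round_1 and nest_1 below 0.012 m and z of round_1 in the frame of nest_1 below 0.004 m) or (horizontal distance between round_1 and nest_2 below 0.012 m and z of round_1 in the frame of nest_2 below 0.004 m) or (horizontal distance between round_1 and nest_3 below 0.012 m and z of round_1 in the frame of nest_3 below 0.004 m)) and angle between each of round_1, round_2, round_3's own z axis and vertical below 0.12 rad and ((horizontal distance between round_2 and nest_1 below 0.012 m and z of round_2 in the frame of nest_1 below 0.004 m) or (horizontal distance between round_2 and nest_2 below 0.012 m and z of round_2 in the frame of nest_2 below 0.004 m) or (horizontal distance between round_2 and nest_3 below 0.012 m and z of round_2 in the frame of nest_3 below 0.004 m)) and ((horizontal distance between round_3 and nest_1 below 0.012 m and z of round_3 in the frame of nest_1 below 0.004 m) or (horizontal distance between round_3 and nest_2 below 0.012 m and z of round_3 in the frame of nest_2 below 0.004 m) or (horizontal distance between round_3 and nest_3 below 0.012 m and z of round_3 in the frame of nest_3 below 0.004 m)) and value of joint lid above 1.2 rad), for 0.2 s.
2. the lid is closed, no fastener turned yet (value of joint lid below 0.04 rad and value of joint each of turn_fl, turn_fr, turn_bl, turn_br below 0.4 rad), for 0.2 s.
3. first pass: one diagonal pair turned to about half way (over 0.5 rad), the other pair not yet (under 0.4 rad) (value of joint lid below 0.04 rad and ((value of joint each of turn_fl, turn_br above 0.5 rad and value of joint each of turn_fr, turn_bl below 0.4 rad) or (value of joint each of turn_fr, turn_bl above 0.5 rad and value of joint each of turn_fl, turn_br below 0.4 rad))), for 0.1 s.
4. first pass complete: all four over 0.5 rad, none past 1.2 rad (value of joint lid below 0.04 rad and value of joint turn_fl between 0.5 and 1.2 rad and value of joint turn_fr between 0.5 and 1.2 rad and value of joint turn_bl between 0.5 and 1.2 rad and value of joint turn_br between 0.5 and 1.2 rad), for 0.1 s.
5. second pass: one diagonal pair home (over 1.4 rad), the other pair not yet past 1.25 rad (value of joint lid below 0.04 rad and ((value of joint each of turn_fl, turn_br above 1.4 rad and value of joint each of turn_fr, turn_bl below 1.25 rad) or (value of joint each of turn_fr, turn_bl above 1.4 rad and value of joint each of turn_fl, turn_br below 1.25 rad))), for 0.1 s.
6. all four fasteners home (over 1.4 rad) (value of joint lid below 0.04 rad and value of joint each of turn_fl, turn_fr, turn_bl, turn_br above 1.4 rad), for 0.1 s.
At the end, for the whole second after the job is handed in: Lid closed (under 0.04 rad), all four fasteners home (over 1.4 rad); each round-tag module flat in a nest (12 mm of its centre), each bar-tag module flat in the reject tray; key upright (0.1 rad) on its pad, within 35 mm of its centre; all at rest, cup upright (all of step 6 and ((horizontal distance between round_1 and nest_1 below 0.012 m and z of round_1 in the frame of nest_1 below 0.004 m) or (horizontal distance between round_1 and nest_2 below 0.012 m and z of round_1 in the frame of nest_2 below 0.004 m) or (horizontal distance between round_1 and nest_3 below 0.012 m and z of round_1 in the frame of nest_3 below 0.004 m)) and angle between each of round_1, round_2, round_3, bar_1, bar_2's own z axis and vertical below 0.12 rad and ((horizontal distance between round_2 and nest_1 below 0.012 m and z of round_2 in the frame of nest_1 below 0.004 m) or (horizontal distance between round_2 and nest_2 below 0.012 m and z of round_2 in the frame of nest_2 below 0.004 m) or (horizontal distance between round_2 and nest_3 below 0.012 m and z of round_2 in the frame of nest_3 below 0.004 m)) and ((horizontal distance between round_3 and nest_1 below 0.012 m and z of round_3 in the frame of nest_1 below 0.004 m) or (horizontal distance between round_3 and nest_2 below 0.012 m and z of round_3 in the frame of nest_2 below 0.004 m) or (horizontal distance between round_3 and nest_3 below 0.012 m and z of round_3 in the frame of nest_3 below 0.004 m)) and x of bar_1 in the frame of reject_tray between -0.03 and 0.03 m and y of bar_1 in the frame of reject_tray between -0.073 and 0.073 m and z of bar_1 in the frame of reject_tray between -0.003 and 0.01 m and x of bar_2 in the frame of reject_tray between -0.03 and 0.03 m and y of bar_2 in the frame of reject_tray between -0.073 and 0.073 m and z of bar_2 in the frame of reject_tray between -0.003 and 0.01 m and linear speed of each of round_1, round_2, round_3, bar_1, bar_2, key below 0.03 m/s and horizontal distance between key and key_pad below 0.035 m and angle between key's own z axis and vertical below 0.1 rad and height (world z) of key below 0.008 m and angle between coffee_cup's own z axis and vertical below 0.3 rad); the robot touches nothing.
It fails at once if the fingers press on a fastener's head (over 2 N): only the key may turn it (contact force between the fingers and head_fl above 2 N or contact force between the fingers and head_fr above 2 N or contact force between the fingers and head_bl above 2 N or contact force between the fingers and head_br above 2 N).
It fails at once if a fastener goes past 1.25 rad while any other has not had its first pass (under 0.5 rad) (value of joint any of turn_fl, turn_fr, turn_bl, turn_br above 1.25 rad and value of joint any of turn_fl, turn_fr, turn_bl, turn_br below 0.5 rad).
It fails at once if the coffee cup is tipped (over 0.4 rad) (angle between coffee_cup's own z axis and vertical above 0.4 rad).
Of round_1, round_2, round_3 only 1 to 3 are there at a start; the rules pass over those that are not, and their reading is None.
Of bar_1, bar_2 only 1 to 2 are there at a start; the rules pass over those that are not, and their reading is None.
At some moment in a run one of bar_1, bar_2 may be knocked a few centimetres aside while the robot is not near it.
It also fails if it takes over 210 s, if anything falls off the work surface, if the arm or the gripper's body presses on something with over 40 N, if the wrist force passes 120 N, or if a joint passes its speed limit or range.

## Working session

There is one attempt and no reset: what is moved stays moved. The work goes in short steps, Python scripts to look and compute and a shell command to move; the robot and the scene stay as the last step left them, time stands still between calls to the robot, and variables do not carry over. Pictures are saved under pics/ and viewed, at most 14 in all, crops included, and the job is handed in when it is done.

```bash
ls; mkdir -p pics; python3 - <<'E'
from plant import get_state, read_camera
import cv2,numpy as np
s=get_state(); print({k:np.round(v,3).tolist() for k,v in s.items()})
for n in ("scene","top"):
    c=read_camera(n); cv2.imwrite(f"pics/{n}0.png",c["frame"]); np.save(f"{n}0.npy",c["range_z"])
    print(n,c["vfov"],c["cx"],c["cy"],c["origin"],c["orientation"],(c["range_z"]>0).mean())
E
```

```text
pics
{'time': 0.0, 'qpos': [-1.359, 0.287, 1.578, 0.0, 1.279, -0.15], 'dq': [-0.001, 0.0, -0.0, -0.002, -0.001, 0.001], 'joint_efforts': [-0.002, -40.599, -29.263, -0.0, 0.006, 0.0], 'eef_pos': [0.239, -0.631, 0.23], 'tcp_rot': [0.984, 0.18, -0.0, -0.001], 'contact_force': [0.616, 0.293, 0.162], 'wrist_torque': [0.049, 0.058, 0.034], 'finger_force': 0.0, 'opening': 1.002}
scene 45.718080265373516 271.7265704902787 212.0762285112319 [-0.04326124 -0.92056704  1.06243877] [ 0.88223339 -0.23990418  0.10905749 -0.39014959] 0.9961054421768708
top 46.27715831253879 281.27743903505484 210.20713887820605 [0.35493655 0.02602096 1.23726955] [-0.69961067  0.71139856 -0.04751194  0.04690005] 0.9959566326530612
```

View pics/top0.png

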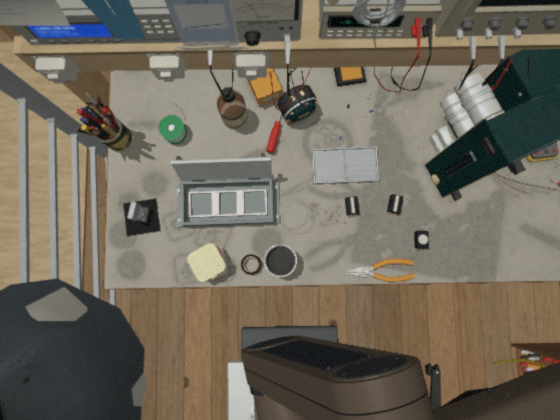

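View pics/scene0.png

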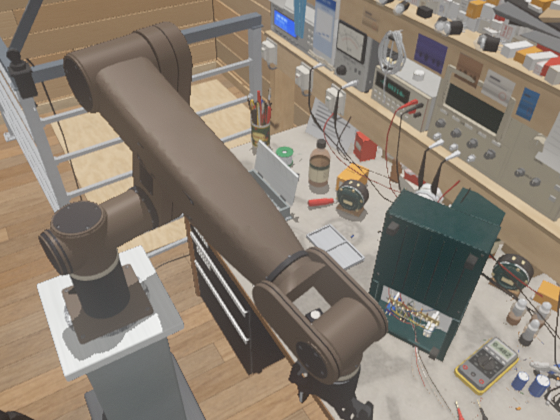

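Top view: box at (228,200) with its lid open and three nests, tray at (346,165), key on its pad at (140,216), cup at (281,261). Modules are at (352,205), (396,203) and (422,240). In the scene view the arm hides the modules.

```bash
cat > h.py <<'E'
import numpy as np, cv2
from scipy.spatial.transform import Rotation as R
from plant import get_state, read_camera
def K(c):
    h=c["frame"].shape[0]; return h/2/np.tan(np.radians(c["vfov"])/2)
def rays(c,uv):
    uv=np.atleast_2d(np.asarray(uv,float)); f=K(c)
    d=np.c_[(uv[:,0]-c["cx"])/f,(uv[:,1]-c["cy"])/f,np.ones(len(uv))]
    return R.from_quat(c["orientation"]).apply(d)
def onplane(c,uv,z):
    d=rays(c,uv); o=np.array(c["origin"]); return o+d*((z-o[2])/d[:,2])[:,None]
def cloud(c):
    h,w=c["range_z"].shape; u,v=np.meshgrid(np.arange(w),np.arange(h))
    P=np.array(c["origin"])+rays(c,np.c_[u.ravel(),v.ravel()])*c["range_z"].reshape(-1,1)
    return P.reshape(h,w,3)
def project(c,P):
    q=R.from_quat(c["orientation"]).inv().apply(np.atleast_2d(P)-np.array(c["origin"]))
    return q[:,:2]/q[:,2:]*K(c)+[c["cx"],c["cy"]]
def togo(P,yaw=None):
    """shift (mm, tool axes) from the current tcp to world P"""
    s=get_state(); r=R.from_quat(s["tcp_rot"])
    out=r.inv().apply(np.asarray(P)-s["eef_pos"])*1000
    x=r.apply([1,0,0]); a=np.degrees(np.arctan2(x[1],x[0]))
    return np.round(out,1), round(a,2)   # a: heading of tool x in world; turn +yaw about tool z = heading -yaw
E
python3 - <<'E'
from h import *
c=read_camera("top"); P=cloud(c)
im=c["frame"]
cv2.imwrite("pics/t1.png",cv2.resize(im[130:280,110:450],None,fx=2.35,fy=2.35,interpolation=cv2.INTER_CUBIC))
for n,uv in dict(padkey=(140,216),cup=(281,261),m1=(352,205),m2=(396,203),m3=(422,240),tray=(346,165),boxc=(228,203),lidtop=(224,160),floor=(320,220),bot=(250,263),post=(206,262)).items():
    print(n,np.round(P[uv[1],uv[0]],3),np.round(onplane(c,uv,.026)[0],3))
# dark blobs of modules, key height
g=im.max(2)
Z=P[...,2]
m=((g<70)&(Z>.012)&(Z<.04)).astype(np.uint8); m[:,:330]=0;m[270:]=0;m[:190]=0
n,l,st,ce=cv2.connectedComponentsWithStats(m)
for i in range(1,n):
    if st[i,4]>40:
        pts=np.argwhere((l==i))[:,::-1]; r=cv2.minAreaRect(pts.astype(np.float32)); b=onplane(c,cv2.boxPoints(r),.026)
        print(st[i],np.round(ce[i],1),np.round(onplane(c,r[0],.026)[0],3),r); 
def rect(z0,z1,sl,zz):
    m=np.zeros_like(Z,bool); m[sl]=(Z[sl]>z0)&(Z[sl]<z1)
    q=P[m][:,:2]; r=cv2.minAreaRect(q.astype(np.float32)); return len(q),np.round(r[0],4),np.round(r[1],4),round(r[2],2)
print("box rim",rect(.033,.044,np.s_[175:235,170:285],0))
print("tray",rect(.009,.018,np.s_[140:190,305:385],0))
print("key top",rect(.07,.085,np.s_[195:240,120:165],0), rect(.03,.09,np.s_[195:240,120:165],0))
print("cup",rect(.06,.08,np.s_[240:285,258:305],0))
E
```

```text
padkey [0.507 0.371 0.04 ] [0.509 0.375 0.026]
cup [0.392 0.026 0.038] [0.392 0.026 0.026]
m1 [ 0.528 -0.153  0.026] [ 0.528 -0.153  0.026]
m2 [ 0.531 -0.262  0.029] [ 0.531 -0.263  0.026]
m3 [ 0.438 -0.322  0.027] [ 0.438 -0.322  0.026]
tray [ 0.635 -0.144  0.005] [ 0.63  -0.141  0.026]
boxc [0.542 0.159 0.001] [0.538 0.156 0.026]
lidtop [0.619 0.152 0.146] [0.648 0.166 0.026]
floor [ 0.495 -0.074 -0.001] [ 0.492 -0.072  0.026]
bot [0.389 0.104 0.   ] [0.388 0.102 0.026]
post [0.391 0.204 0.07 ] [0.393 0.21  0.026]
[388 195  15  19 151] [394.7 204.4] [ 0.529 -0.26   0.026] ((395.1153869628906, 203.92308044433594), (12.74754810333252, 17.84657096862793), 11.309932708740234)
[345 197  14  18 137] [351.7 205.8] [ 0.527 -0.151  0.026] ((351.5, 205.5), (17.0, 13.0), 90.0)
[415 231  14  18 133] [420.8 240. ] [ 0.439 -0.321  0.026] ((421.5, 239.5), (17.0, 13.0), 90.0)
box rim (890, array([0.5414, 0.1581]), array([0.1132, 0.2274]), 1.11)
tray (388, array([ 0.6345, -0.141 ]), array([0.091 , 0.1665]), 1.43)
key top (119, array([0.5164, 0.3795]), array([0.0162, 0.0413]), 79.48) (245, array([0.5152, 0.3742]), array([0.026 , 0.0416]), 76.1)
cup (129, array([0.3935, 0.0287]), array([0.076 , 0.0758]), 89.04)
```

View pics/t1.png

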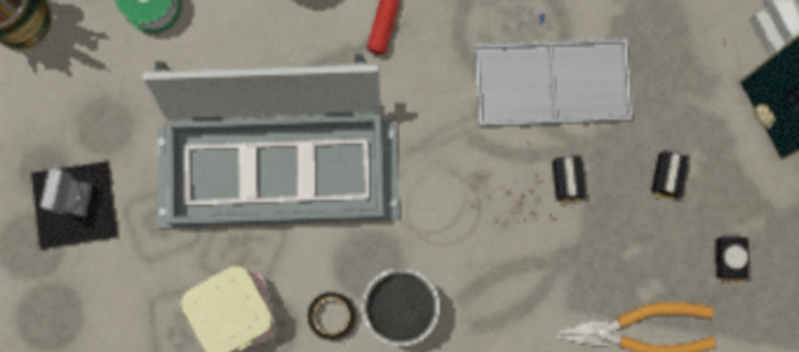

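The crop shows bar tags at (352,205) and (396,203) and one round tag at (422,240). The box has three nests and its lid is open. Next I measure tag centres and yaw, then move over the round module.

```bash
cat > tags.py <<'E'
from h import *
import sys
def tags(c,verbose=True,minA=8,tag_z=.026):
    g=c["frame"].min(2); P=cloud(c); Z=P[...,2]
    m=((g>150)&(abs(Z-tag_z)<.007)).astype(np.uint8); out=[]
    n,l,st,ce=cv2.connectedComponentsWithStats(m)
    for i in range(1,n):
        if st[i,4]<minA: continue
        uv=np.argwhere(l==i)[:,::-1]; W=onplane(c,uv,tag_z)[:,:2]
        if not(.3<W[:,0].mean()<.8 and abs(W[:,1].mean())<.45): continue
        cv_=np.cov(W.T); w,V=np.linalg.eigh(cv_); 
        L=4*np.sqrt(np.maximum(w,0)); 
        L2=L*np.sqrt(3)/2
        if L2[1]>.06: continue
        a=np.degrees(np.arctan2(V[1,1],V[0,1])); a=(a+90)%180-90
        out.append((ce[i].round(0),W.mean(0).round(4),L2.round(4),round(a,1)))
    return out
if __name__=="__main__":
    for t in tags(read_camera(sys.argv[1])): print(*t)
E
python3 tags.py top; python3 -c "
from h import *
print(togo([.439,-.321,.2]),togo([.528,-.152,.2]))"
```

```text
[396. 203.] [ 0.5308 -0.2624] [0.0059 0.0397] -13.0
[352. 205.] [ 0.5278 -0.1538] [0.0057 0.0384] 4.7
[423. 239.] [ 0.44   -0.3244] [0.0179 0.0193] 84.0
(array([ 296.8, -218.9,   30.8]), np.float64(20.73)) (array([ 439.9, -345.5,   31.1]), np.float64(20.73))
```

```bash
python3 -m crank '[[[40,-30,5],8,0],[[80,-60,10],16,0],[[120,-90,15],20.7,0],[[160,-120,20],20.7,0],[[200,-150,25],20.7,0],[[240,-180,30],20.7,0],[[280,-210,30],20.7,0],[[300,-222,30],20.7,0],[[300,-222,30],20.7,0],[[300,-222,30],20.7,0]]'
python3 - <<'E'
from h import *; import tags
c=read_camera("wrist"); cv2.imwrite("pics/w1.png",c["frame"]); print(c["origin"],c["orientation"])
for t in tags.tags(c): print(*t)
print(togo([.44,-.3244,.1]))
E
```

```text
time: 1.2
eef_pos: [0.441, -0.3173, 0.2013]
tcp_rot: [1.0, 0.001, -0.0, 0.0]
contact_force: [-0.4, 0.0, 0.5]
opening: 1.004
finger_force: 0.0
[ 0.51107757 -0.31548944  0.34453333] [ 0.70065125 -0.69972977 -0.09864925  0.09866311]
[222.  83.] [ 0.5314 -0.2618] [0.0068 0.0404] -13.5
[96. 85.] [ 0.5292 -0.1523] [0.0068 0.0398] 4.4
[292. 186.] [ 0.44   -0.3237] [0.0196 0.0198] 10.6
(array([ -0.6,   6.3, 101.3]), np.float64(0.03))
```

View pics/w1.png

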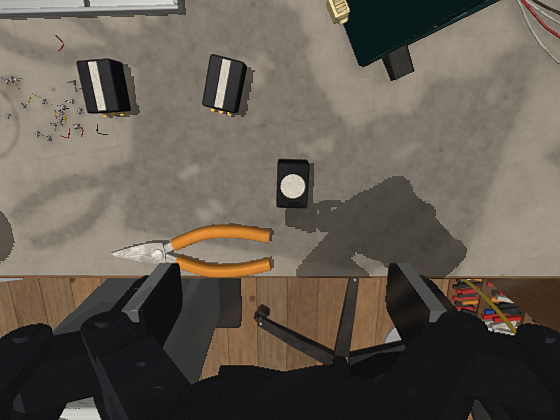

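The wrist view confirms the round tag at (292,186) and the bar tags at (222,83) and (96,85). The pliers, at rows 235–268, are clear of the fingers.

```bash
python3 -m crank '[[[-1,6,50],0,0],[[-1,6.5,100],0,0],[[-1,6.5,150],0,0],[[-1,6.5,180],0,0],[[-1,6.5,195],0,0],[[-1,6.5,195],0,0],[[-1,6.5,195],0,255],[[-1,6.5,195],0,255],[[-1,6.5,195],0,255],[[-1,6.5,195],0,255]]' 40; python3 -m crank '[[[0,0,0],0,255],[[0,0,0],0,255],[[0,0,0],0,255],[[0,0,0],0,255]]'
```

```text
time: 2.25
eef_pos: [0.4409, -0.3248, 0.0081]
tcp_rot: [1.0, 0.0, 0.001, 0.001]
contact_force: [-4.9, 4.1, 10.0]
opening: 0.344
finger_force: 37.8
time: 2.65
eef_pos: [0.441, -0.325, 0.0081]
tcp_rot: [1.0, 0.0, 0.001, 0.001]
contact_force: [0.1, 0.1, 6.3]
opening: 0.343
finger_force: 41.9
```

```bash
python3 -m crank '[[[0,0,-50],0,255],[[0,0,-100],0,255],[[0,0,-150],0,255],[[0,0,-200],0,255],[[0,-50,-220],0,255],[[4,-100,-220],0,255],[[8,-150,-220],0,255],[[12,-200,-220],0,255],[[15,-250,-220],0,255],[[18,-290,-220],0,255]]'
python3 -m crank '[[[3,-50,0],0,255],[[6,-100,0],0,255],[[9,-150,0],0,255],[[12,-190,0],0,255],[[12,-190,0],0,255],[[12,-190,0],0,255]]'
python3 - <<'E'
from h import *; import tags
c=read_camera("wrist"); cv2.imwrite("pics/w2.png",c["frame"]); P=cloud(c);Z=P[...,2]
def rect(z0,z1,box):
    m=(Z>z0)&(Z<z1)&(P[...,0]>box[0])&(P[...,0]<box[1])&(P[...,1]>box[2])&(P[...,1]<box[3])
    r=cv2.minAreaRect(P[m][:,:2].astype(np.float32)); return m.sum(),np.round(r[0],4),np.round(r[1],4),round(r[2],2),Z[m].mean()
print(rect(.035,.042,(.47,.605,.03,.29)))
# white ribs
g=c["frame"].min(2); m=(g>170)&(abs(Z-.014)<.006)
print(m.sum()); r=cv2.minAreaRect(onplane(c,np.argwhere(m)[:,::-1],.014)[:,:2].astype(np.float32)); print(r)
print(get_state()["eef_pos"],get_state()["opening"])
for t in tags.tags(c): print(*t)
E
```

```text
time: 3.65
eef_pos: [0.4571, -0.0316, 0.2261]
tcp_rot: [1.0, 0.0, 0.0, -0.0]
contact_force: [0.6, -0.8, -0.4]
opening: 0.342
finger_force: 41.0
time: 4.25
eef_pos: [0.4691, 0.1568, 0.2258]
tcp_rot: [1.0, 0.002, -0.001, 0.0]
contact_force: [-0.0, 0.6, -1.0]
opening: 0.338
finger_force: 41.0
(np.int64(6622), array([0.5415, 0.159 ]), array([0.1114, 0.2287]), 0.88, np.float64(0.03832075551375844))
3943
((0.5432882905006409, 0.042217522859573364), (0.48290732502937317, 0.23396599292755127), 71.99762725830078)
[0.46926461 0.15596017 0.22589849] 0.343332270960708
```

View pics/w2.png

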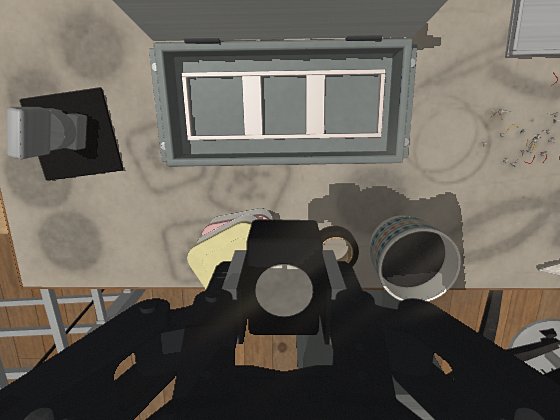

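The module is held with its tag at (285,291), and the box centre measures (0.5415, 0.1587) with yaw about 1°. I turn the tool by 180° so the camera side stays clear of the lid; the key will need that heading anyway.

```bash
python3 -m crank '[[[7,0,0],-8.5,255],[[14,0,0],-17,255],[[21,0,0],-25.5,255],[[28,0,0],-34,255],[[35,0,0],-42.5,255],[[42,0,0],-51,255],[[49,-1,0],-59.5,255],[[56,-1,0],-68,255],[[63,-2,0],-76.5,255],[[71,-3,0],-85,255]]'
python3 -m crank '[[[0,0,0],-8.5,255],[[0,0,0],-17,255],[[0,0,0],-25.5,255],[[0,0,0],-34,255],[[0,0,0],-42.5,255],[[0,0,0],-51,255],[[0,0,0],-59.5,255],[[0,0,0],-68,255],[[0,0,0],-76.5,255],[[0,0,0],-85,255]]'
python3 -m crank '[[[0,0,0],-8.5,255],[[0,0,0],-11,255],[[0,0,0],-11,255]]'
python3 - <<'E'
from h import *
print(togo([.5405,.1587,.1]),get_state()["qpos"])
c=read_camera("wrist"); g=c["frame"].min(2); Z=cloud(c)[...,2]
z=get_state()["eef_pos"][2]+.018
m=((g>150)&(abs(Z-z)<.012)).astype(np.uint8); n,l,st,ce=cv2.connectedComponentsWithStats(m)
for i in range(1,n):
  if st[i,4]>200: print(ce[i],st[i],onplane(c,ce[i],z)-get_state()["eef_pos"])
E
```

```text
time: 5.3
eef_pos: [0.541, 0.1571, 0.2261]
tcp_rot: [0.736, 0.677, -0.0, -0.0]
contact_force: [0.3, -0.6, -1.3]
opening: 0.342
finger_force: 41.1
time: 6.3
eef_pos: [0.5408, 0.1571, 0.2262]
tcp_rot: [0.085, 0.996, -0.0, -0.0]
contact_force: [0.1, 0.5, 0.1]
opening: 0.346
finger_force: 41.1
time: 6.6
eef_pos: [0.5408, 0.1573, 0.2262]
tcp_rot: [-0.008, 1.0, -0.0, -0.0]
contact_force: [0.4, -0.4, -0.2]
opening: 0.339
finger_force: 41.1
(array([  0.2,   1.5, 126.2]), np.float64(-179.13)) [ 1.03026918e-01  4.54972717e-02  1.85970184e+00 -2.96158424e-04
  1.23676664e+00 -1.48278461e+00]
```

```bash
python3 -m crank '[[[0,1.5,50],0,255],[[0,1.5,100],0,255],[[0,1.5,150],0,255],[[0,1.5,180],0,255],[[0,1.5,195],0,255],[[0,1.5,203],0,255],[[0,1.5,208],0,255],[[0,1.5,208],0,255],[[0,1.5,210],0,255],[[0,1.5,210],0,255]]'; python3 -m crank '[[[0,0,1],0,255],[[0,0,1],0,255]]'
```

```text
time: 7.65
eef_pos: [0.5416, 0.1607, 0.0176]
tcp_rot: [-0.009, 1.0, 0.0, 0.001]
contact_force: [0.1, -0.2, -0.4]
opening: 0.34
finger_force: 41.0
time: 7.85
eef_pos: [0.5409, 0.1607, 0.0157]
tcp_rot: [-0.009, 1.0, 0.0, 0.0]
contact_force: [0.2, -0.1, -0.6]
opening: 0.343
finger_force: 41.0
```

```bash
python3 -m crank '[[[0,-1,1],0,255],[[0,-1,1],0,200],[[0,-1,1],0,120],[[0,-1,1],0,110],[[0,-1,1],0,110],[[0,-1,-10],0,110],[[0,-1,-60],0,100],[[0,-1,-110],0,60],[[0,-1,-160],0,0],[[0,-1,-200],0,0]]'
python3 - <<'E'
from h import *; import tags
for n in("wrist","top"):
  c=read_camera(n); 
  for z in (.026,.032):
    for t in tags.tags(c,tag_z=z): print(n,z,*t)
  if n=="wrist": cv2.imwrite("pics/w3.png",c["frame"])
print(togo([.529,-.1525,.1]),togo([.5312,-.262,.1]))
E
```

```text
time: 8.85
eef_pos: [0.5414, 0.1597, 0.2199]
tcp_rot: [-0.009, 1.0, 0.0, 0.002]
contact_force: [0.5, -0.5, 0.5]
opening: 0.999
finger_force: 0.0
wrist 0.026 [276. 175.] [0.5366 0.1543] [0.0013 0.009 ] -58.4
wrist 0.026 [279. 179.] [0.5405 0.1571] [0.0032 0.0058] 33.0
wrist 0.026 [290. 187.] [0.5481 0.1675] [0.0023 0.0085] -74.2
wrist 0.032 [368.  47.] [0.4197 0.2333] [0.0041 0.0217] -64.6
wrist 0.032 [299.  52.] [0.425  0.1734] [0.0019 0.0034] 28.2
wrist 0.032 [283. 181.] [0.5414 0.1612] [0.0195 0.0195] -23.2
top 0.026 [352. 205.] [ 0.5281 -0.1537] [0.0063 0.0393] 5.5
top 0.026 [396. 203.] [ 0.5313 -0.2624] [0.0064 0.0396] -13.0
top 0.032 [352. 202.] [ 0.5355 -0.152 ] [0.0061 0.0235] 8.0
top 0.032 [396. 203.] [ 0.5298 -0.2607] [0.0066 0.0397] -12.3
top 0.032 [353. 210.] [ 0.5149 -0.1541] [0.0071 0.0122] -6.2
(array([  23.5, -312.5,  124.1]), np.float64(-178.96)) (array([  23.3, -422. ,  124. ]), np.float64(-178.96))
```

View pics/w3.png

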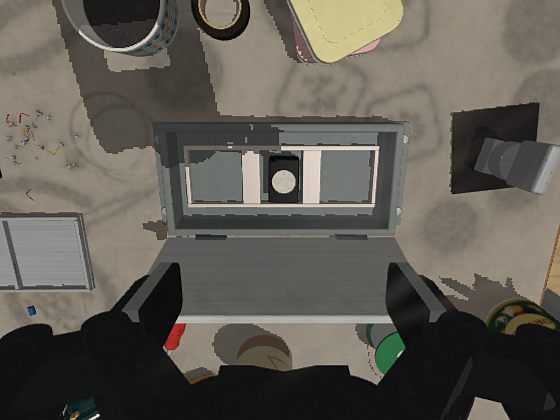

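The module sits flat in the middle nest, tag at (283,181), about 2 mm off centre. Next is the left bar module.

```bash
python3 -m crank '[[[3,-50,0],-4,0],[[6,-100,0],-4,0],[[9,-150,0],-4,0],[[12,-200,0],-4,0],[[15,-250,0],-4,0],[[18,-300,0],-4,0],[[18,-312,20],-4,0],[[18,-312,20],-4,0],[[18,-312,20],-4,0]]'
python3 - <<'E'
from h import *; import tags
c=read_camera("wrist")
for t in tags.tags(c): print(*t)
for i in range(2): print(get_state()["eef_pos"],togo([.529,-.153,.008]))
E
```

```text
time: 9.85
eef_pos: [0.5277, -0.1522, 0.1947]
tcp_rot: [-0.044, 0.999, 0.001, -0.001]
contact_force: [0.4, 0.8, 0.0]
opening: 1.0
finger_force: 0.0
[161. 182.] [ 0.5333 -0.2632] [0.0067 0.0341] -13.2
[280. 188.] [ 0.5289 -0.1535] [0.0064 0.0396] 4.8
[ 0.52820294 -0.15183319  0.19548413] (array([ -0.7,  -1.3, 187.5]), np.float64(-174.93))
[ 0.52820294 -0.15183319  0.19548413] (array([ -0.7,  -1.3, 187.5]), np.float64(-174.93))
```

```bash
python3 -m crank '[[[0,-1.5,50],0,0],[[0,-1.5,100],0,0],[[0,-1.5,150],0,0],[[0,-1.5,178],0,0],[[0,-1.5,187],0,0],[[0,-1.5,187],0,0],[[0,-1.5,187],0,255],[[0,-1.5,187],0,255],[[0,-1.5,187],0,255],[[0,-1.5,187],0,255]]' 40
python3 -m crank '[[[0,0,0],0,255],[[0,0,0],0,255],[[0,0,-50],0,255],[[0,0,-100],0,255],[[-30,15,-100],3.6,255],[[-70,30,-100],3.6,255],[[-109,44,-100],3.6,255],[[-109,44,-100],3.6,255],[[-109,44,-100],3.6,255]]'
python3 -c "
from h import *
print(togo([.6335,-.100,.014]))"
```

```text
time: 10.9
eef_pos: [0.5294, -0.1546, 0.0099]
tcp_rot: [-0.044, 0.999, -0.001, 0.001]
contact_force: [-5.2, 3.3, 9.9]
opening: 0.343
finger_force: 38.4
time: 11.8
eef_pos: [0.6329, -0.1002, 0.1074]
tcp_rot: [-0.013, 1.0, 0.0, -0.001]
contact_force: [-0.3, -0.1, -1.6]
opening: 0.335
finger_force: 40.8
(array([-0.8,  0.2, 93.4]), np.float64(-178.5))
```

```bash
python3 -m crank '[[[0,0,50],0,255],[[0,0,80],0,255],[[0,0,90],0,255],[[0,0,93],0,255],[[0,0,93],0,255],[[0,0,93],0,140],[[0,0,93],0,140],[[0,0,93],0,140],[[0,0,93],0,140],[[0,0,80],0,140]]'
python3 -m crank '[[[0,0,-50],0,100],[[0,0,-100],0,0],[[20,-50,-110],0,0],[[50,-100,-110],0,0],[[90,-140,-110],14,0],[[98,-160,-110],14,0],[[98,-160,-110],14,0],[[98,-160,-110],14,0]]'
python3 - <<'E'
from h import *; import tags
for n in ("top","wrist"):
  c=read_camera(n)
  for z in(.026,.03):
    for t in tags.tags(c,tag_z=z): print(n,z,*t)
print(get_state()["eef_pos"],togo([.5312,-.262,.01]))
E
```

```text
time: 12.8
eef_pos: [0.6316, -0.1003, 0.0268]
tcp_rot: [-0.012, 1.0, 0.001, -0.002]
contact_force: [-0.2, 0.7, 0.4]
opening: 0.449
finger_force: 0.0
time: 13.6
eef_pos: [0.5391, -0.264, 0.1393]
tcp_rot: [0.11, 0.994, -0.0, 0.001]
contact_force: [0.4, 1.1, -0.4]
opening: 0.998
finger_force: 0.0
top 0.026 [330. 165.] [ 0.6318 -0.1002] [0.0057 0.0403] 1.1
top 0.026 [228. 203.] [0.5378 0.1564] [0.0068 0.0111] -15.4
top 0.03 [330. 164.] [ 0.6314 -0.0999] [0.0057 0.0383] 1.0
top 0.03 [226. 201.] [0.5417 0.1615] [0.018  0.0202] 29.6
wrist 0.026 [280. 210.] [ 0.5449 -0.2654] [0.007  0.0109] -14.6
wrist 0.026 [507. 271.] [ 0.6357 -0.0966] [0.0068 0.0409] 0.8
wrist 0.03 [280. 210.] [ 0.5438 -0.2651] [0.0069 0.0107] -14.6
wrist 0.03 [507. 271.] [ 0.6332 -0.099 ] [0.0067 0.0403] 0.9
[ 0.53976584 -0.26251145  0.13887249] (array([  8.6,  -1.4, 128.9]), np.float64(167.5))
```

```bash
python3 -m crank '[[[8,-1,50],0,0],[[8,-1,100],0,0],[[8.5,-1,120],0,0],[[8.5,-1,129],0,0],[[8.5,-1,129],0,0],[[8.5,-1,129],0,0],[[8.5,-1,129],0,255],[[8.5,-1,129],0,255],[[8.5,-1,129],0,255],[[8.5,-1,129],0,255]]' 40
python3 -m crank '[[[0,0,0],0,255],[[0,0,0],0,255],[[0,0,-50],0,255],[[0,0,-100],0,255],[[-30,35,-100],-8,255],[[-55,70,-100],-14,255],[[-84,101,-100],-14,255],[[-84,101,-100],-14,255],[[-84,101,-100],-14,255]]'
python3 -c "
from h import *
print(togo([.6355,-.182,.015]))"
```

```text
time: 14.7
eef_pos: [0.531, -0.2627, 0.0102]
tcp_rot: [0.11, 0.994, -0.0, 0.001]
contact_force: [-4.2, 3.4, 6.3]
opening: 0.341
finger_force: 39.0
time: 15.6
eef_pos: [0.6345, -0.181, 0.1082]
tcp_rot: [-0.013, 1.0, 0.0, -0.001]
contact_force: [0.1, -0.1, -0.2]
opening: 0.339
finger_force: 40.4
(array([-1.2, -1.1, 93.2]), np.float64(-178.47))
```

```bash
python3 -m crank '[[[-1,-1,50],0,255],[[-1,-1,80],0,255],[[-1,-1,90],0,255],[[-1,-1,93],0,255],[[-1,-1,93],0,255],[[-1,-1,93],0,140],[[-1,-1,93],0,140],[[-1,-1,93],0,140],[[-1,-1,93],0,140],[[-1,-1,80],0,140]]'
python3 -m crank '[[[0,0,-50],0,140],[[0,0,-100],0,200],[[0,0,-150],0,255],[[0,50,-150],0,255],[[0,100,-150],0,255],[[0,140,-150],0,255],[[0,140,-150],0,255]]'
python3 - <<'E'
from h import *; import tags
c=read_camera("top")
for t in tags.tags(c,tag_z=.03): print(*t)
P=cloud(c); 
print("lid/behind height map rows x, cols y")
for x in np.arange(.60,.80,.02):
    r=[]
    for y in np.arange(.04,.30,.02):
        m=(abs(P[...,0]-x)<.01)&(abs(P[...,1]-y)<.01); r.append(int(P[...,2][m].max()*1000) if m.any() else -1)
    print(round(x,2),r)
s=get_state();print(s["eef_pos"],s["opening"])
cv2.imwrite("pics/t2.png",c["frame"])
E
```

```text
time: 16.6
eef_pos: [0.6342, -0.1823, 0.0278]
tcp_rot: [-0.013, 1.0, 0.001, -0.002]
contact_force: [-1.1, 1.2, -0.1]
opening: 0.452
finger_force: 0.0
time: 17.3
eef_pos: [0.6318, -0.0383, 0.1807]
tcp_rot: [-0.015, 1.0, 0.001, 0.0]
contact_force: [-0.1, -1.4, -0.2]
opening: 0.001
finger_force: 0.0
[362. 162.] [ 0.637  -0.1824] [0.0055 0.0425] 0.3
[226. 201.] [0.5424 0.1613] [0.0183 0.0203] 46.2
lid/behind height map rows x, cols y
0.6 [94, 109, 119, 122, 122, 126, 124, 126, 127, 130, 132, 133, 125]
0.62 [148, 149, 149, 150, 151, 150, 149, 149, 151, 150, 152, 149, 150]
0.64 [-1, 144, -1, -1, -1, -1, -1, -1, -1, -1, -1, 143, -1]
0.66 [26, 24, 7, 7, 5, 4, 6, 5, 5, 6, 4, 6, 4]
0.68 [300, 28, 5, 5, 5, 4, 5, 7, 6, 6, 5, 5, 6]
0.7 [326, 25, 4, 6, 5, 423, 6, 4, 7, 6, 5, 50, 50]
0.72 [344, 364, 365, 5, 295, 433, 6, 8, 8, 364, 365, 48, 52]
0.74 [376, 448, 451, 591, 592, 592, 593, 593, 455, 378, 586, 584, 585]
0.76 [555, 556, 560, 568, 402, 399, 403, 402, 507, 505, 572, 580, 581]
0.78 [479, 473, 464, 401, 201, 172, 169, 115, 510, 510, 510, 508, 508]
0.8 [59, 60, 63, 8, 166, 176, -1, 1, 509, 508, 509, 508, 16]
[ 0.63215084 -0.04068315  0.1805676 ] -0.0010882972041693709
```

View pics/t2.png

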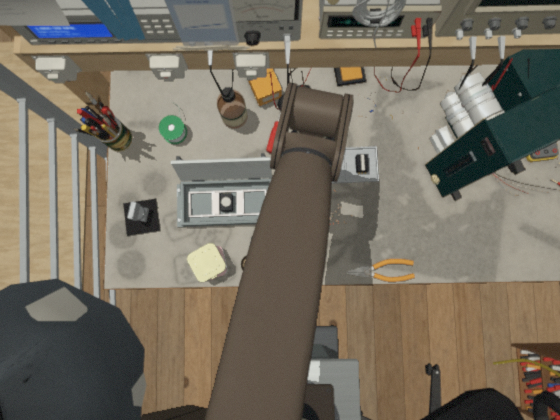

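Both bar modules now show in the tray (right one at (362,162)) and the round one is in its nest. The strip behind the lid (y 0.1–0.2, x 0.65–0.72) is clear. I go behind the lid with the fingers shut.

```bash
python3 -m crank '[[[-10,0,-40],0,255],[[-20,50,-40],0,255],[[-30,100,-40],0,255],[[-40,150,-40],0,255],[[-40,200,-40],0,255],[[-40,230,-40],0,255],[[-40,230,-20],0,255],[[-40,230,0],0,255],[[-40,230,0],0,255]]'
python3 - <<'E'
from h import *
c=read_camera("wrist"); cv2.imwrite("pics/w4.png",c["frame"]); print(get_state()["eef_pos"],togo([.665,.19,.1]))
c=read_camera("top");P=cloud(c)
np.set_printoptions(linewidth=200)
m=(P[...,2]>.14)&(P[...,2]<.155)&(P[...,0]>.58)&(P[...,0]<.66)&(P[...,1]>.05)&(P[...,1]<.27);print(m.sum(),P[m].max(0))
E
```

```text
time: 18.25
eef_pos: [0.6649, 0.1867, 0.1758]
tcp_rot: [-0.012, 1.0, -0.001, -0.003]
contact_force: [0.6, -1.2, -0.8]
opening: 0.0
finger_force: 0.0
[0.66585281 0.18665536 0.17777007] (array([ 0.5,  3.4, 77.8]), np.float64(-178.63))
236 [0.63510634 0.17007706 0.15105612]
```

View pics/w4.png

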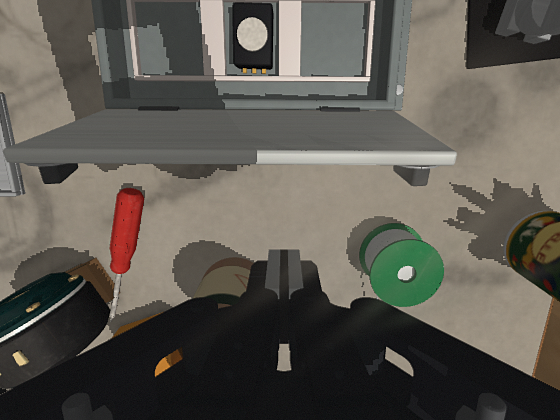

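The shut fingers at (285,270) are behind the lid edge at row 157; the bottle and the green spool are clear. I lower and pull the lid.

```bash
python3 -m crank '[[[0,0,40],0,255],[[0,0,72],0,255],[[0,0,72],0,255],[[15,0,72],0,255],[[25,0,72],0,255],[[35,0,72],0,255],[[45,0,72],0,255],[[55,0,72],0,255],[[65,0,72],0,255],[[72,0,72],0,255]]'
python3 -m crank '[[[3,0,0],0,255],[[3,0,-50],0,255],[[3,0,-100],0,255],[[3,0,-130],0,255]]'
python3 - <<'E'
from h import *
c=read_camera("wrist"); cv2.imwrite("pics/w5.png",c["frame"]); P=cloud(c); s=get_state(); print(s["eef_pos"])
m=(P[...,2]>.05)&(P[...,2]<.16)&(P[...,0]<.61)&(P[...,0]>.45)&(P[...,1]>.08)&(P[...,1]<.25); print(m.sum(),P[m].min(0) if m.any() else 0)
E
```

```text
time: 19.35
eef_pos: [0.5945, 0.1863, 0.1086]
tcp_rot: [-0.012, 1.0, 0.0, 0.001]
contact_force: [1.9, 0.6, 3.3]
opening: -0.001
finger_force: 1.6
time: 19.75
eef_pos: [0.5907, 0.1861, 0.2395]
tcp_rot: [-0.013, 1.0, -0.0, -0.001]
contact_force: [0.1, -0.7, 1.8]
opening: 0.0
finger_force: 0.0
[0.59295695 0.18655586 0.24501819]
9649 [0.54509451 0.08001638 0.0500088 ]
```

```bash
python3 -m crank '[[[15,45,0],0,200],[[30,90,0],0,100],[[45,135,0],5,0],[[58,176,0],11,0],[[58,176,0],11,0],[[58,176,0],11,0],[[58,176,0],11,0],[[58,176,0],11,0],[[58,176,0],11,0],[[58,176,0],11,0]]'
python3 - <<'E'
from h import *
c=read_camera("wrist"); cv2.imwrite("pics/w6.png",c["frame"]); P=cloud(c); s=get_state(); Z=P[...,2]; print(s["eef_pos"])
def rect(z0,z1,b):
    m=(Z>z0)&(Z<z1)&(P[...,0]>b[0])&(P[...,0]<b[1])&(P[...,1]>b[2])&(P[...,1]<b[3])
    r=cv2.minAreaRect(P[m][:,:2].astype(np.float32)); return m.sum(),np.round(r[0],4),np.round(r[1],4),round(r[2],2)
print("key",rect(.075,.086,(.45,.58,.3,.45)),"col",rect(.055,.1,(.45,.58,.3,.45)))
g=c["frame"].max(2); m=(g<45)&(abs(Z-.004)<.005)&(P[...,0]>.4)&(P[...,0]<.6)&(P[...,1]>.25)&(P[...,1]<.46)
r=cv2.minAreaRect(P[m][:,:2].astype(np.float32)); print("pad",m.sum(),r)
E
```

```text
time: 20.8
eef_pos: [0.5295, 0.3596, 0.2374]
tcp_rot: [0.084, 0.996, -0.0, -0.0]
contact_force: [-0.2, 0.1, 0.4]
opening: 0.998
finger_force: 0.0
[0.52943041 0.35983473 0.23740274]
key (np.int64(736), array([0.5176, 0.3798]), array([0.014 , 0.0422]), 78.8) col (np.int64(804), array([0.5175, 0.3799]), array([0.0141, 0.0424]), 78.48)
pad 4589 ((0.5164306163787842, 0.3394640386104584), (0.08570127934217453, 0.16414879262447357), 9.33596420288086)
```

View pics/w6.png

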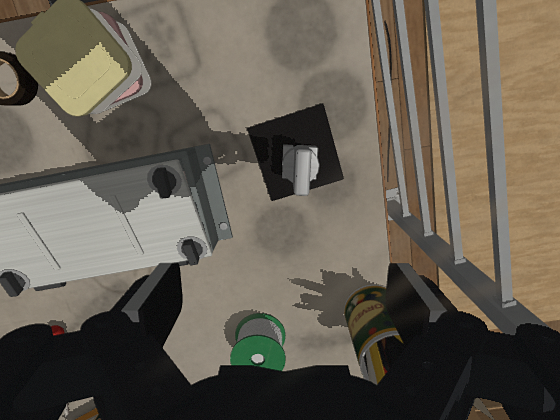

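The key stands on its pad at (302,165), the lid is closed, and the heads are visible at (163,182), (190,250) and (10,283). I compute the grasp shift and measure the heads from the same area.

```bash
python3 - <<'E'
from h import *
print(togo([.5176,.3798,.047]))
c=read_camera("wrist"); P=cloud(c);Z=P[...,2]; g=c["frame"].max(2)
# pad centre: black, restricted
m=((g<60)&(abs(Z-.004)<.006)&(P[...,0]>.44)&(P[...,0]<.58)&(P[...,1]>.31)&(P[...,1]<.46)).astype(np.uint8)
m=cv2.morphologyEx(m,cv2.MORPH_CLOSE,np.ones((25,25))); n,l,st,ce=cv2.connectedComponentsWithStats(m)
i=1+np.argmax(st[1:,4]); r=cv2.minAreaRect(onplane(c,np.argwhere(l==i)[:,::-1],.004)[:,:2].astype(np.float32)); print("pad",r)
c=read_camera("top"); P=cloud(c);Z=P[...,2]
m=(Z>.043)&(Z<.050)&(P[...,0]>.46)&(P[...,0]<.62)&(P[...,1]>.02)&(P[...,1]<.29)
print("lid",m.sum(),cv2.minAreaRect(P[m][:,:2].astype(np.float32)), Z[m].mean())
E
```

```text
(array([ 15. ,  17.7, 190.4]), np.float64(170.37))
pad ((0.5109253525733948, 0.3691674768924713), (0.08514855057001114, 0.10255037993192673), 7.6280035972595215)
lid 820 ((0.5448397397994995, 0.15786166489124298), (0.11527491360902786, 0.22688832879066467), 1.1870784759521484) 0.0475481528072496
```

```bash
python3 -m crank '[[[15,17.5,50],1.5,0],[[15,17.5,100],1.5,0],[[15,17.5,150],1.5,0],[[15,17.5,180],1.5,0],[[15,17.5,190],1.5,0],[[15,17.5,190],1.5,0],[[15,17.5,190],1.5,255],[[15,17.5,190],1.5,255],[[15,17.5,190],1.5,255],[[15,17.5,190],1.5,255]]' 100
python3 -m crank '[[[0,0,0],0,255],[[0,0,0],0,255],[[0,0,0],0,255],[[0,0,0],0,255]]'
python3 -c "
from h import *
print(togo([.53,.25,.2]))"
```

```text
time: 21.95
eef_pos: [0.5181, 0.3807, 0.0491]
tcp_rot: [0.096, 0.995, 0.001, 0.001]
contact_force: [0.7, -0.0, 0.4]
opening: 0.333
finger_force: 0.0
time: 22.35
eef_pos: [0.5176, 0.3803, 0.0482]
tcp_rot: [0.096, 0.995, 0.0, 0.0]
contact_force: [-1.3, -1.8, 5.1]
opening: 0.148
finger_force: 97.5
(array([ -37.3, -125.5, -151.8]), np.float64(168.93))
```

```bash
python3 -m crank '[[[0,0,-50],0,255],[[0,0,-100],0,255],[[0,0,-150],0,255],[[0,0,-190],0,255],[[-20,-50,-200],-6,255],[[-40,-100,-200],-12,255],[[-60,-145,-200],-12,255],[[-80,-190,-200],-12,255],[[-86,-207,-200],-12,255],[[-86,-207,-200],-12,255]]'
cat > heads.py <<'E'
from h import *
def heads(c,b=(.47,.62,.03,.29)):
    P=cloud(c); Z=P[...,2]; g=c["frame"].max(2)
    m=((g<75)&(Z>.051)&(Z<.066)&(P[...,0]>b[0])&(P[...,0]<b[1])&(P[...,1]>b[2])&(P[...,1]<b[3])).astype(np.uint8)
    n,l,st,ce=cv2.connectedComponentsWithStats(m)
    for i in range(1,n):
        if st[i,4]<12: continue
        q=onplane(c,np.argwhere(l==i)[:,::-1],.058)[:,:2].astype(np.float32); r=cv2.minAreaRect(q)
        a=r[2] if r[1][0]>r[1][1] else r[2]+90
        print(ce[i].round(),st[i,4],np.round(r[0],4),np.round(r[1],4),"long",round((a+90)%180-90,1))
E
python3 - <<'E'
from heads import *
for n in("top","wrist"):
    c=read_camera(n); print(n); heads(c)
cv2.imwrite("pics/w7.png",c["frame"]); P=cloud(c); Z=P[...,2]
m=(Z>.043)&(Z<.049)&(P[...,0]>.46)&(P[...,0]<.62)&(P[...,1]>.02)&(P[...,1]<.29)
print("lid",m.sum(),cv2.minAreaRect(P[m][:,:2].astype(np.float32)), Z[m].mean()); print(get_state()["eef_pos"],togo([.5,.1,.1]))
E
```

```text
time: 23.35
eef_pos: [0.5618, 0.1573, 0.2456]
tcp_rot: [-0.006, 1.0, -0.0, -0.001]
contact_force: [0.1, 0.8, -2.8]
opening: 0.146
finger_force: 98.5
top
[266. 215.] 36 [0.5011 0.0606] [0.0088 0.0224] long -10.1
wrist
[178. 119.] 328 [0.5025 0.0621] [0.0106 0.0259] long -7.7
[384. 115.] 203 [0.499  0.2539] [0.0106 0.0252] long -6.1
[185. 201.] 276 [0.5815 0.0634] [0.0099 0.027 ] long -3.5
lid 23239 ((0.5443262457847595, 0.15882854163646698), (0.11758430302143097, 0.22843600809574127), 0.9720278382301331) 0.0466519107379953
[0.56130988 0.16026913 0.2458536 ] (array([ 61.8, -59.5, 146. ]), np.float64(-179.16))
```

View pics/w7.png

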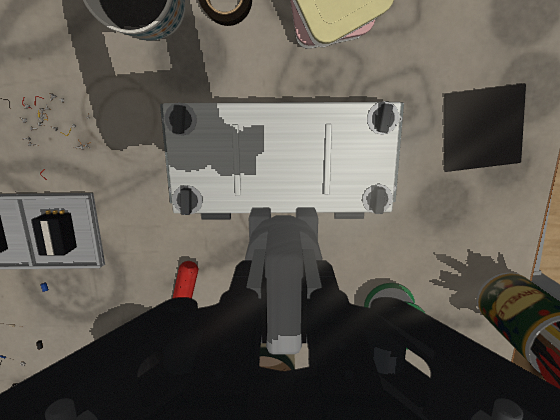

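Heads show at (180,119) fr, (384,115) fl, (185,200) br and (378,198) bl, all still slack along the lid's x. They agree with a ±40 × ±96 mm pattern about the lid centre. I hover over fl first.

```bash
python3 -m crank '[[[30,45,20],3,255],[[61,95,60],3,255],[[61,95,110],3,255],[[61,95,110],3,255],[[61,95,110],3,255],[[61,95,110],3,255]]'
python3 - <<'E'
from h import *
for i in range(3):
    print(togo([.499,.254,.095])); c=read_camera("wrist")
cv2.imwrite("pics/w8.png",c["frame"])
E
```

```text
time: 24.05
eef_pos: [0.4992, 0.2556, 0.1375]
tcp_rot: [0.017, 1.0, 0.0, 0.0]
contact_force: [0.2, -1.2, -2.3]
opening: 0.148
finger_force: 98.4
(array([ 0.1, -1.6, 42.5]), np.float64(178.03))
(array([ 1.4, -1.5, 43.8]), np.float64(177.99))
(array([ 2.1, -1.3, 44.5]), np.float64(177.95))
```

View pics/w8.png

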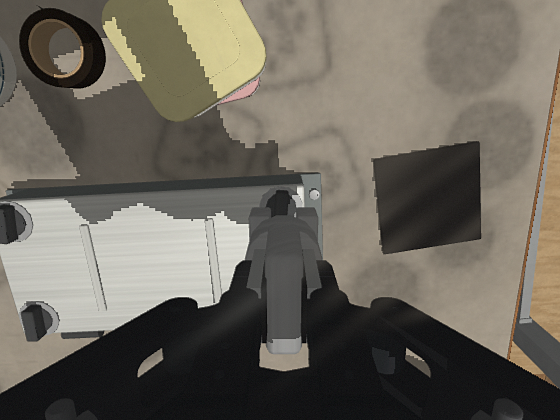

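The key's slot sits over the head at (281,203) and is aligned. Lower it.

```bash
python3 -m crank '[[[1.5,-1.3,15],0,255],[[1.5,-1.3,25],0,255],[[1.5,-1.3,32],0,255],[[1.5,-1.3,38],0,255],[[1.5,-1.3,43],0,255],[[1.5,-1.3,43],0,255],[[1.5,-1.3,43],0,255]]'
```

```text
time: 24.9
eef_pos: [0.4979, 0.2534, 0.0944]
tcp_rot: [0.018, 1.0, 0.0, 0.0]
contact_force: [0.4, -0.1, -2.8]
opening: 0.146
finger_force: 98.5
```

```bash
python3 -m crank '[[[0,0,0],7,255],[[0,0,0],14,255],[[0,0,0],21,255],[[0,0,0],28,255],[[0,0,0],35,255],[[0,0,0],42,255],[[0,0,0],49,255],[[0,0,0],56,255],[[0,0,0],56,255],[[0,0,0],56,255]]'
python3 -c "
from h import *
s=get_state();print(s['wrist_torque'],togo([.5,.25,.1]))"
python3 -m crank '[[[0,0,0],-5,255],[[0,0,0],-9,255],[[0,0,0],-9,255],[[0,0,-15],-9,255],[[0,0,-40],-9,255],[[0,0,-90],-9,255],[[0,0,-140],-9,255],[[0,0,-140],-9,255]]'
python3 - <<'E'
from heads import *
c=read_camera("wrist"); heads(c); cv2.imwrite("pics/w9.png",c["frame"]); print(get_state()["eef_pos"],togo([.582,.0635,.14]))
E
```

```text
time: 25.9
eef_pos: [0.4986, 0.2541, 0.095]
tcp_rot: [0.484, 0.875, 0.001, 0.001]
contact_force: [2.1, 2.8, -2.6]
opening: 0.144
finger_force: 98.4
[ 0.67749228 -0.35323177  0.05675992] (array([-4.3, -1. , -5. ]), np.float64(122.06))
time: 26.7
eef_pos: [0.5021, 0.2545, 0.2456]
tcp_rot: [0.415, 0.91, 0.006, 0.007]
contact_force: [1.1, 0.0, -0.9]
opening: 0.151
finger_force: 99.1
[277. 179.] 243 [0.4985 0.2556] [0.0089 0.0268] long -45.6
[332. 220.] 35 [0.5716 0.2606] [0.0187 0.0068] long 23.5
[159. 303.] 12 [0.49   0.0681] [0.0068 0.0023] long 86.2
[0.50028456 0.25390304 0.24124422] (array([-196.9,  -63.9,  101.6]), np.float64(130.91))
```

fl reads about 46° (0.81 rad). On to br, its diagonal.

```bash
python3 -m crank '[[[-45,-14,0],-8,255],[[-90,-28,0],-16,255],[[-135,-43,0],-24,255],[[-180,-57,0],-32,255],[[-197,-63,20],-40,255],[[-197,-63,60],-47,255],[[-197,-63,100],-47,255],[[-197,-63,100],-47,255],[[-197,-63,100],-47,255]]'
python3 - <<'E'
from h import *
c=read_camera("wrist"); print(togo([.582,.0635,.095]))
E
```

```text
time: 27.65
eef_pos: [0.5779, 0.0633, 0.1332]
tcp_rot: [0.018, 1.0, -0.0, -0.002]
contact_force: [0.8, -0.9, -1.0]
opening: 0.15
finger_force: 98.8
(array([-2.3,  0.3, 40.5]), np.float64(177.93))
```

```bash
python3 -m crank '[[[-2,0.3,12],0,255],[[-2,0.3,22],0,255],[[-2,0.3,30],0,255],[[-2,0.3,36],0,255],[[-2,0.3,40],0,255],[[-2,0.3,40],0,255],[[-2,0.3,40],0,255]]'
```

```text
time: 28.4
eef_pos: [0.5814, 0.0635, 0.0944]
tcp_rot: [0.018, 1.0, 0.0, 0.0]
contact_force: [0.3, 0.3, -2.8]
opening: 0.15
finger_force: 98.9
```

```bash
python3 -m crank '[[[0,0,0],7,255],[[0,0,0],14,255],[[0,0,0],21,255],[[0,0,0],28,255],[[0,0,0],35,255],[[0,0,0],42,255],[[0,0,0],49,255],[[0,0,0],56,255],[[0,0,0],56,255],[[0,0,0],56,255]]'
python3 -m crank '[[[0,0,0],-5,255],[[0,0,0],-9,255],[[0,0,0],-9,255],[[0,0,-15],-9,255],[[0,0,-40],-9,255],[[0,0,-90],-9,255],[[0,0,-120],-9,255],[[0,0,-120],-9,255],[[0,0,-120],-9,255]]'
python3 - <<'E'
from heads import *
c=read_camera("wrist"); heads(c); print(get_state()["eef_pos"],togo([.5025,.062,.14]))
E
```

```text
time: 29.4
eef_pos: [0.5818, 0.0631, 0.095]
tcp_rot: [0.484, 0.875, 0.0, 0.001]
contact_force: [0.6, -1.9, -1.5]
opening: 0.151
finger_force: 98.9
time: 30.3
eef_pos: [0.5814, 0.0637, 0.2156]
tcp_rot: [0.415, 0.91, 0.001, 0.001]
contact_force: [-0.5, 0.9, -3.3]
opening: 0.142
finger_force: 99.1
[441.  10.] 370 [0.5787 0.2547] [0.0124 0.0257] long -2.0
[211. 133.] 356 [0.5029 0.0624] [0.0111 0.0256] long -7.7
[282. 191.] 283 [0.5818 0.0631] [0.0089 0.0257] long -49.0
[0.58033548 0.06370506 0.21347615] (array([ 49.6, -59.9,  73.6]), np.float64(130.92))
```

br about 49°. Now fr.

```bash
python3 -m crank '[[[20,-24,0],-8,255],[[40,-48,0],-16,255],[[50,-60,0],-24,255],[[50,-60,10],-32,255],[[50,-60,30],-40,255],[[50,-60,50],-47,255],[[50,-60,73],-47,255],[[50,-60,73],-47,255],[[50,-60,73],-47,255]]'
python3 -c "
from h import *
c=read_camera('wrist'); print(togo([.5025,.062,.095]))"
```

```text
time: 31.25
eef_pos: [0.5017, 0.0621, 0.1396]
tcp_rot: [0.018, 1.0, 0.0, -0.002]
contact_force: [0.6, 1.2, -1.6]
opening: 0.149
finger_force: 98.9
(array([ 0.3, -0. , 46. ]), np.float64(177.92))
```

```bash
python3 -m crank '[[[0,0,15],0,255],[[0,0,26],0,255],[[0,0,34],0,255],[[0,0,40],0,255],[[0,0,45],0,255],[[0,0,45],0,255],[[0,0,45],0,255]]'
```

```text
time: 32.0
eef_pos: [0.5035, 0.0614, 0.0963]
tcp_rot: [0.018, 1.0, -0.001, 0.0]
contact_force: [0.6, -2.0, -2.6]
opening: 0.147
finger_force: 98.7
```

```bash
python3 -m crank '[[[0,0,1],7,255],[[0,0,1],14,255],[[0,0,1],21,255],[[0,0,1],28,255],[[0,0,1],35,255],[[0,0,1],42,255],[[0,0,1],49,255],[[0,0,1],56,255],[[0,0,1],56,255],[[0,0,1],56,255]]'
python3 -m crank '[[[0,0,0],-5,255],[[0,0,0],-9,255],[[0,0,0],-9,255],[[0,0,-15],-9,255],[[0,0,-40],-9,255],[[0,0,-90],-9,255],[[0,0,-120],-9,255],[[0,0,-120],-9,255],[[0,0,-120],-9,255]]'
python3 - <<'E'
from heads import *
c=read_camera("wrist"); heads(c); print(get_state()["eef_pos"],togo([.579,.2555,.14]))
E
```

```text
time: 33.0
eef_pos: [0.5026, 0.0611, 0.0953]
tcp_rot: [0.485, 0.875, -0.001, -0.0]
contact_force: [-1.3, -3.9, -3.0]
opening: 0.147
finger_force: 99.1
time: 33.9
eef_pos: [0.5031, 0.0624, 0.2154]
tcp_rot: [0.416, 0.91, 0.001, 0.0]
contact_force: [-0.1, -0.5, -3.4]
opening: 0.15
finger_force: 99.2
[438.  12.] 294 [0.5018 0.25  ] [0.0117 0.0176] long -45.8
[504.  78.] 266 [0.5776 0.2547] [0.0282 0.0117] long 0.2
[281. 190.] 292 [0.5021 0.0616] [0.009  0.0269] long -45.3
[345. 250.] 103 [0.5812 0.063 ] [0.0094 0.0273] long -46.1
[0.50212823 0.06237246 0.21371172] (array([ 95.5, 184.6,  73.7]), np.float64(130.89))
```

fr about 46°. Now bl.

```bash
python3 -m crank '[[[22,43,0],-8,255],[[44,86,0],-16,255],[[66,129,0],-24,255],[[88,172,0],-32,255],[[95.5,184.5,10],-40,255],[[95.5,184.5,50],-47,255],[[95.5,184.5,73],-47,255],[[95.5,184.5,73],-47,255],[[95.5,184.5,73],-47,255]]'
python3 -c "
from h import *
c=read_camera('wrist'); print(togo([.579,.2555,.095]))"
```

```text
time: 34.85
eef_pos: [0.5787, 0.2547, 0.14]
tcp_rot: [0.018, 1.0, -0.0, -0.002]
contact_force: [0.3, 0.2, -2.5]
opening: 0.147
finger_force: 99.3
(array([ 1. ,  0.5, 47.1]), np.float64(177.89))
```

```bash
python3 -m crank '[[[0.5,0.5,15],0,255],[[0.5,0.5,26],0,255],[[0.5,0.5,34],0,255],[[0.5,0.5,40],0,255],[[0.5,0.5,46],0,255],[[0.5,0.5,46],0,255],[[0.5,0.5,46],0,255]]'
```

```text
time: 35.6
eef_pos: [0.5796, 0.2555, 0.0964]
tcp_rot: [0.018, 1.0, 0.0, 0.0]
contact_force: [-0.0, -0.7, -2.8]
opening: 0.144
finger_force: 99.4
```

```bash
python3 -m crank '[[[0,0,1],7,255],[[0,0,1],14,255],[[0,0,1],21,255],[[0,0,1],28,255],[[0,0,1],35,255],[[0,0,1],42,255],[[0,0,1],49,255],[[0,0,1],56,255],[[0,0,1],56,255],[[0,0,1],56,255]]'
python3 -m crank '[[[0,0,0],-5,255],[[0,0,0],-9,255],[[0,0,0],-9,255],[[0,0,-15],-9,255],[[0,0,-40],-9,255],[[0,0,-90],-9,255],[[0,0,-120],-9,255],[[0,0,-120],-9,255],[[0,0,-120],-9,255]]'
python3 - <<'E'
from heads import *
c=read_camera("wrist"); heads(c); print(get_state()["eef_pos"],togo([.579,.2555,.095]))
E
```

```text
time: 36.6
eef_pos: [0.5797, 0.255, 0.0958]
tcp_rot: [0.484, 0.875, -0.0, 0.0]
contact_force: [-0.4, -2.6, -2.4]
opening: 0.148
finger_force: 99.4
time: 37.5
eef_pos: [0.5798, 0.2558, 0.2168]
tcp_rot: [0.415, 0.91, 0.001, 0.001]
contact_force: [-0.8, -0.4, -3.1]
opening: 0.146
finger_force: 99.5
[211. 130.] 358 [0.4995 0.2558] [0.0102 0.0253] long -45.4
[282. 188.] 289 [0.5783 0.2572] [0.009  0.0267] long -45.0
[ 93. 285.] 326 [0.5032 0.0644] [0.0133 0.0281] long -44.6
[0.57872284 0.25545321 0.21450906] (array([ -0.3,   0.4, 119.5]), np.float64(130.92))
```

First pass complete, all four about 46°. Second pass, starting with bl: go down, then turn home.

```bash
python3 -m crank '[[[0,0.5,50],0,255],[[0,0.5,85],0,255],[[0,0.5,100],0,255],[[0,0.5,108],0,255],[[0,0.5,114],0,255],[[0,0.5,119],0,255],[[0,0.5,119],0,255],[[0,0.5,119],0,255]]'
python3 -m crank '[[[0,0,0],7,255],[[0,0,0],14,255],[[0,0,0],21,255],[[0,0,0],28,255],[[0,0,0],35,255],[[0,0,0],42,255],[[0,0,0],47,255],[[0,0,0],51,255],[[0,0,0],52,255],[[0,0,0],52,255]]'
python3 -c "
from h import *
s=get_state();print(s['contact_force'],s['wrist_torque'],togo([.5,.25,.1]))"
```

```text
time: 38.35
eef_pos: [0.5807, 0.256, 0.0977]
tcp_rot: [0.415, 0.91, 0.001, 0.001]
contact_force: [0.7, -0.2, -2.4]
opening: 0.15
finger_force: 99.4
time: 39.35
eef_pos: [0.5798, 0.2551, 0.0971]
tcp_rot: [0.772, 0.636, -0.001, 0.001]
contact_force: [-1.4, -4.8, -0.3]
opening: 0.149
finger_force: 99.6
[-1.44746892 -4.82248451 -0.26360332] [-0.85066364  0.48334714  0.05867344] (array([-20.2, -77.4,  -2.8]), np.float64(79.02))
```

```bash
python3 -m crank '[[[0,0,0],2,255],[[0,0,0],4,255],[[0,0,0],4,255],[[0,0,0],-4,255],[[0,0,0],-9,255],[[0,0,0],-9,255],[[0,0,-15],-9,255],[[0,0,-50],-9,255],[[0,0,-100],-9,255],[[0,0,-120],-9,255]]'
python3 -m crank '[[[0,0,0],-8,255],[[0,0,0],-16,255],[[0,0,0],-24,255],[[0,0,0],-32,255],[[0,0,0],-40,255],[[0,0,0],-43,255],[[0,0,0],-43,255]]'
python3 - <<'E'
from heads import *
c=read_camera("wrist"); heads(c); print(get_state()["eef_pos"],togo([.5025,.062,.14]))
E
```

```text
time: 40.35
eef_pos: [0.5826, 0.257, 0.2241]
tcp_rot: [0.72, 0.694, 0.005, 0.002]
contact_force: [1.2, -0.5, -0.5]
opening: 0.148
finger_force: 99.5
time: 41.05
eef_pos: [0.5803, 0.2562, 0.2178]
tcp_rot: [0.416, 0.909, 0.001, 0.001]
contact_force: [-0.1, 0.5, -2.3]
opening: 0.149
finger_force: 99.4
[210. 130.] 354 [0.4994 0.2558] [0.0103 0.0253] long -46.4
[281. 188.] 308 [0.5784 0.2572] [0.0097 0.0265] long -88.6
[ 93. 285.] 327 [0.5029 0.0644] [0.0132 0.0287] long -45.3
[0.58021022 0.25612896 0.21756852] (array([ -96.1, -185.9,   77.2]), np.float64(130.82))
```

bl is home (about 89.6°). Now fr.

```bash
python3 -m crank '[[[-24,-46,0],0,255],[[-48,-92,0],0,255],[[-72,-138,0],0,255],[[-96,-185,0],0,255],[[-96,-186,40],0,255],[[-96,-186,77],0,255],[[-96,-186,77],0,255],[[-96,-186,77],0,255]]'
python3 -c "
from h import *
c=read_camera('wrist'); print(togo([.5025,.062,.095]))"
```

```text
time: 41.9
eef_pos: [0.5024, 0.0616, 0.1399]
tcp_rot: [0.416, 0.91, 0.0, -0.0]
contact_force: [0.1, -0.3, -1.9]
opening: 0.149
finger_force: 99.4
(array([ 1.1, -0.7, 46.4]), np.float64(130.91))
```

```bash
python3 -m crank '[[[0.5,0,15],0,255],[[0.5,0,26],0,255],[[0.5,0,34],0,255],[[0.5,0,40],0,255],[[0.5,0,45],0,255],[[0.5,0,45],0,255],[[0.5,0,45],0,255]]'
python3 -m crank '[[[0,0,0],7,255],[[0,0,0],14,255],[[0,0,0],21,255],[[0,0,0],28,255],[[0,0,0],35,255],[[0,0,0],42,255],[[0,0,0],49,255],[[0,0,0],56,255],[[0,0,0],56,255],[[0,0,0],56,255]]'
python3 -m crank '[[[0,0,0],-8,255],[[0,0,0],-13,255],[[0,0,0],-13,255],[[0,0,-15],-13,255],[[0,0,-50],-13,255],[[0,0,-100],-21,255],[[0,0,-120],-29,255],[[0,0,-120],-37,255],[[0,0,-120],-45,255],[[0,0,-120],-53,255]]'
python3 -m crank '[[[0,0,0],-3,255],[[0,0,0],-3,255],[[0,0,0],-3,255]]'
python3 - <<'E'
from heads import *
c=read_camera("wrist"); heads(c); print(get_state()["eef_pos"],togo([.499,.254,.14]))
E
```

```text
time: 42.65
eef_pos: [0.5021, 0.0618, 0.0945]
tcp_rot: [0.415, 0.91, 0.0, 0.0]
contact_force: [-0.5, -0.2, -2.3]
opening: 0.146
finger_force: 99.7
time: 43.65
eef_pos: [0.5033, 0.0615, 0.0949]
tcp_rot: [0.793, 0.61, 0.001, 0.002]
contact_force: [4.6, -0.3, -6.0]
opening: 0.148
finger_force: 99.2
time: 44.65
eef_pos: [0.5014, 0.062, 0.2147]
tcp_rot: [0.437, 0.899, -0.0, -0.001]
contact_force: [-0.9, -0.6, -2.2]
opening: 0.148
finger_force: 99.8
time: 44.95
eef_pos: [0.5016, 0.0619, 0.2143]
tcp_rot: [0.416, 0.909, -0.0, -0.0]
contact_force: [0.3, -1.1, -1.8]
opening: 0.153
finger_force: 99.8
[440.  12.] 304 [0.5015 0.2502] [0.0116 0.0182] long -42.5
[506.  76.] 263 [0.5775 0.2545] [0.0289 0.0116] long 88.9
[283. 191.] 310 [0.502  0.0618] [0.0098 0.0264] long -88.8
[348. 251.] 125 [0.5824 0.0615] [0.0094 0.0235] long -46.1
[0.50163481 0.06187126 0.21427601] (array([147. , 123.7,  74.3]), np.float64(130.84))
```

fr is home, about 90°. Now fl.

```bash
python3 -m crank '[[[37,31,0],0,255],[[74,62,0],0,255],[[111,93,0],0,255],[[147,124,0],0,255],[[147,124,40],0,255],[[147,124,74],0,255],[[147,124,74],0,255],[[147,124,74],0,255]]'
python3 -c "
from h import *
c=read_camera('wrist'); print(togo([.499,.2545,.095]))"
```

```text
time: 45.8
eef_pos: [0.499, 0.254, 0.1402]
tcp_rot: [0.416, 0.91, -0.001, -0.001]
contact_force: [0.7, 0.0, -1.8]
opening: 0.147
finger_force: 99.5
(array([ 1.2, -0.9, 46.9]), np.float64(130.88))
```

```bash
python3 -m crank '[[[0.5,0,15],0,255],[[0.5,0,26],0,255],[[0.5,0,34],0,255],[[0.5,0,40],0,255],[[0.5,0,45],0,255],[[0.5,0,45],0,255],[[0.5,0,45],0,255]]'
python3 -m crank '[[[0,0,0],7,255],[[0,0,0],14,255],[[0,0,0],21,255],[[0,0,0],28,255],[[0,0,0],35,255],[[0,0,0],42,255],[[0,0,0],49,255],[[0,0,0],56,255],[[0,0,0],56,255],[[0,0,0],56,255]]'
python3 -m crank '[[[0,0,0],-8,255],[[0,0,0],-13,255],[[0,0,0],-13,255],[[0,0,-15],-13,255],[[0,0,-50],-13,255],[[0,0,-100],-21,255],[[0,0,-120],-29,255],[[0,0,-120],-37,255],[[0,0,-120],-45,255],[[0,0,-120],-53,255]]'
python3 -m crank '[[[0,0,0],-3,255],[[0,0,0],-3,255],[[0,0,0],-3,255]]'
python3 - <<'E'
from heads import *
c=read_camera("wrist"); heads(c); print(get_state()["eef_pos"],togo([.582,.0635,.14]))
E
```

```text
time: 46.55
eef_pos: [0.4991, 0.2545, 0.0954]
tcp_rot: [0.415, 0.91, 0.0, 0.0]
contact_force: [-0.1, -0.3, -2.0]
opening: 0.148
finger_force: 99.9
time: 47.55
eef_pos: [0.4997, 0.2543, 0.0958]
tcp_rot: [0.793, 0.61, 0.001, 0.001]
contact_force: [1.9, -1.4, -3.4]
opening: 0.143
finger_force: 99.7
time: 48.55
eef_pos: [0.499, 0.2547, 0.2172]
tcp_rot: [0.437, 0.9, 0.001, 0.0]
contact_force: [-0.9, 0.3, -2.4]
opening: 0.148
finger_force: 99.8
time: 48.85
eef_pos: [0.499, 0.2546, 0.2162]
tcp_rot: [0.416, 0.909, 0.0, 0.0]
contact_force: [0.1, -0.1, -1.7]
opening: 0.149
finger_force: 99.8
[283. 189.] 307 [0.4984 0.2557] [0.0097 0.0265] long -89.0
[339. 245.] 20 [0.5732 0.2492] [0.0089 0.0021] long 89.2
[345. 252.] 13 [0.5824 0.2492] [0.011  0.0024] long 74.5
[0.49896467 0.25458987 0.21602878] (array([-198.9,  -62.2,   76. ]), np.float64(130.84))
```

fl is home. Last is br.

```bash
python3 -m crank '[[[-47,-15,0],0,255],[[-94,-30,0],0,255],[[-141,-45,0],0,255],[[-185,-58,0],0,255],[[-199,-62,20],0,255],[[-199,-62,50],0,255],[[-199,-62,76],0,255],[[-199,-62,76],0,255],[[-199,-62,76],0,255]]'
python3 -c "
from h import *
c=read_camera('wrist'); print(togo([.582,.0635,.095]))"
```

```text
time: 49.8
eef_pos: [0.5824, 0.0636, 0.1395]
tcp_rot: [0.415, 0.91, -0.0, -0.0]
contact_force: [-0.1, -0.3, -1.1]
opening: 0.146
finger_force: 99.6
(array([ 0.9, -1.2, 45.9]), np.float64(130.92))
```

```bash
python3 -m crank '[[[0.5,-0.3,15],0,255],[[0.5,-0.3,26],0,255],[[0.5,-0.3,34],0,255],[[0.5,-0.3,40],0,255],[[0.5,-0.3,45],0,255],[[0.5,-0.3,45],0,255],[[0.5,-0.3,45],0,255]]'
python3 -m crank '[[[0,0,0],7,255],[[0,0,0],14,255],[[0,0,0],21,255],[[0,0,0],28,255],[[0,0,0],35,255],[[0,0,0],42,255],[[0,0,0],49,255],[[0,0,0],56,255],[[0,0,0],56,255],[[0,0,0],56,255]]'
python3 -m crank '[[[0,0,0],-8,255],[[0,0,0],-13,255],[[0,0,0],-13,255],[[0,0,-15],-13,255],[[0,0,-50],-13,255],[[0,0,-100],-21,255],[[0,0,-120],-29,255],[[0,0,-120],-37,255],[[0,0,-120],-45,255],[[0,0,-120],-53,255]]'
python3 -m crank '[[[0,0,0],-8,255],[[0,0,0],-16,255],[[0,0,0],-24,255],[[0,0,0],-32,255],[[0,0,0],-40,255],[[0,0,0],-41,255],[[0,0,0],-41,255]]'
python3 - <<'E'
from heads import *
c=read_camera("wrist"); heads(c); print(get_state()["eef_pos"],togo([.516,.378,.2]))
E
```

```text
time: 50.55
eef_pos: [0.5821, 0.0637, 0.0944]
tcp_rot: [0.415, 0.91, 0.0, 0.0]
contact_force: [-0.1, 0.2, -1.9]
opening: 0.146
finger_force: 99.7
time: 51.55
eef_pos: [0.5833, 0.0632, 0.0949]
tcp_rot: [0.793, 0.61, 0.001, 0.002]
contact_force: [3.9, -1.1, -5.7]
opening: 0.149
finger_force: 99.3
time: 52.55
eef_pos: [0.5815, 0.0639, 0.2162]
tcp_rot: [0.437, 0.9, 0.0, -0.0]
contact_force: [0.1, -0.1, -2.1]
opening: 0.147
finger_force: 99.8
time: 53.25
eef_pos: [0.5818, 0.0638, 0.2152]
tcp_rot: [0.098, 0.995, 0.0, 0.0]
contact_force: [0.5, -0.8, -2.1]
opening: 0.15
finger_force: 99.8
[494.  45.] 389 [0.4993 0.2528] [0.009  0.0294] long -89.0
[260.  99.] 353 [0.5027 0.0611] [0.0091 0.0259] long -88.9
[499. 143.] 371 [0.5782 0.2541] [0.0103 0.0289] long -89.7
[280. 190.] 317 [0.5817 0.0625] [0.0102 0.0258] long -88.5
[0.58179248 0.06377169 0.21503482] (array([125.7, 295.4,  15.1]), np.float64(168.77))
```

All four are home. Take the key back over its pad.

```bash
python3 -m crank '[[[20,48,0],0,255],[[40,95,0],0,255],[[60,142,0],0,255],[[80,188,0],0,255],[[100,235,0],0,255],[[120,282,0],0,255],[[125.5,295.5,40],0,255],[[125.5,295.5,80],0,255],[[125.5,295.5,80],0,255],[[125.5,295.5,80],0,255]]'
python3 - <<'E'
from h import *
c=read_camera("top"); print(togo([.516,.378,.048]))
P=cloud(c);Z=P[...,2];g=c["frame"].max(2)
c=read_camera("wrist"); cv2.imwrite("pics/w10.png",c["frame"])
E
```

```text
time: 54.3
eef_pos: [0.5151, 0.3774, 0.1339]
tcp_rot: [0.097, 0.995, -0.001, -0.001]
contact_force: [-0.4, 0.7, -1.4]
opening: 0.152
finger_force: 99.7
(array([ 0.8, -0.1, 88.2]), np.float64(168.85))
```

View pics/w10.png

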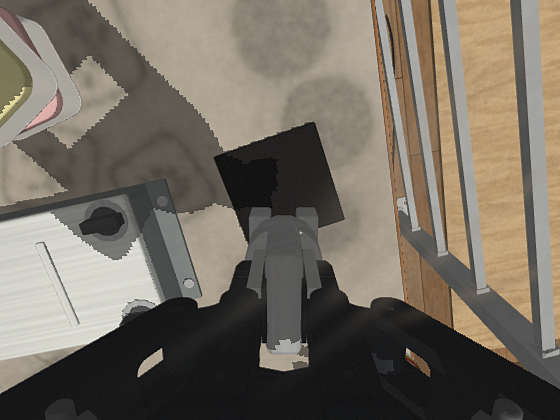

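The key hangs upright above the black pad. Lower it slowly.

```bash
python3 -m crank '[[[0.5,0,40],0,255],[[0.5,0,65],0,255],[[0.5,0,78],0,255],[[0.5,0,82],0,255],[[0.5,0,84],0,255],[[0.5,0,85],0,255],[[0.5,0,86],0,255],[[0.5,0,86],0,255]]'; python3 -m crank '[[[0,0,0.5],0,255],[[0,0,1],0,255],[[0,0,1],0,255]]'
```

```text
time: 55.2
eef_pos: [0.5156, 0.3782, 0.0493]
tcp_rot: [0.096, 0.995, 0.0, 0.001]
contact_force: [-0.5, 1.0, -2.1]
opening: 0.146
finger_force: 99.9
time: 55.5
eef_pos: [0.5153, 0.3781, 0.0482]
tcp_rot: [0.096, 0.995, 0.0, 0.0]
contact_force: [-1.0, -0.6, 2.6]
opening: 0.143
finger_force: 100.6
```

Contact with the pad. Release and retreat.

```bash
python3 -m crank '[[[0,0,0],0,220],[[0,0,0],0,180],[[0,0,0],0,120],[[0,0,0],0,60],[[0,0,0],0,0],[[0,0,0],0,0],[[0,0,-20],0,0],[[0,0,-60],0,0],[[0,0,-110],0,0],[[0,0,-160],0,0]]'
python3 -m crank '[[[0,-40,-10],0,0],[[0,-80,-10],0,0],[[0,-80,-10],0,0]]'
python3 - <<'E'
from heads import *; import tags
c=read_camera("top")
for t in tags.tags(c,tag_z=.03): print(*t)
c=read_camera("wrist"); cv2.imwrite("pics/w11.png",c["frame"]); heads(c); P=cloud(c);Z=P[...,2]
m=(Z>.07)&(Z<.09)&(P[...,0]>.45)&(P[...,0]<.6)&(P[...,1]>.3)&(P[...,1]<.45)
print(cv2.minAreaRect(P[m][:,:2].astype(np.float32)),Z[m].min(),Z[m].max())
E
```

```text
time: 56.5
eef_pos: [0.5145, 0.3776, 0.2083]
tcp_rot: [0.096, 0.995, -0.0, -0.001]
contact_force: [1.5, 0.2, 0.6]
opening: 1.001
finger_force: 0.0
time: 56.8
eef_pos: [0.499, 0.2964, 0.2179]
tcp_rot: [0.098, 0.995, -0.001, 0.0]
contact_force: [0.1, -0.2, -0.1]
opening: 1.004
finger_force: 0.0
[362. 162.] [ 0.636  -0.1823] [0.0049 0.0391] -1.5
[330. 164.] [ 0.6313 -0.0997] [0.0055 0.0389] 0.9
[236. 196.] 311 [0.4981 0.2558] [0.0109 0.0266] long -85.5
[ 37. 239.] 317 [0.5014 0.0644] [0.0102 0.0312] long -89.6
[256. 274.] 298 [0.577  0.2572] [0.0123 0.026 ] long -89.5
[ 69. 311.] 294 [0.5804 0.0655] [0.012  0.0303] long -89.0
((0.5149560570716858, 0.3794291615486145), (0.014660380780696869, 0.04078254476189613), 79.46444702148438) 0.0700066314426569 0.08333472075724901
```

View pics/w11.png

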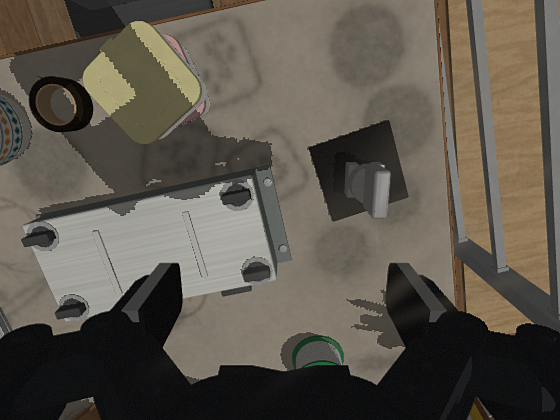

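The key stands upright on its pad at (372,188), all four heads lie along the lid's long side, and both bar modules are in the tray.

```bash
python3 -c "
from plant import ctrl
print(ctrl.sign_off())"
```

```text
the job is handed in; nothing more can be done
None
```

I handed the job in at about 57 s on the robot's clock, and the sign-off gave no verdict: the one round-tag module is in the middle nest, both bar-tag modules are in the tray, and the lid is closed with all four fasteners home after two cross-order passes. The key stands upright on its pad, and the cup was never touched.

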